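# Set the drying rack's air valve two turns open

### The arm

A 6-joint arm with a two-finger parallel gripper is mounted at the origin on the work surface. World frame = base frame: x ahead of the robot, y to its left, z up, the work surface at z = 0. Lengths are in m, angles in rad, forces in N, time in s.
With the tool pointing down it reaches from about 0.375 to 0.925 m from the base axis. Payload 5.7 kg.
Tool frame: the origin (TCP) lies at the centre of the arm's flange, where the gripper is bolted on; the fingertips stand 182 mm ahead of it and the grasp point (between the pads) lies 163 mm ahead of it; z points along the fingers, y is the line along which they close (so a half turn about z gives the same grasp; the last joint's range is limited). The gripper opens to 88 mm and grips with 3 to 60 N. Pads are 20 mm wide; open, the fingers measure 115 mm over their backs; the gripper's body (75 mm by 178 mm) begins 61 mm behind the grasp point.
Start: joints at [-1.363, 0.359, 1.51, -0, 1.272, -0.115], TCP at [0.19, -0.569, 0.405] pointing down, gripper open.
Joint ranges: [-2.97, 2.97], [-1.01, 2.36], [0.21, 2.38], [-0.96, 4.11], [0.2, 2.71], [-2.98, 2.98]. Speed limits (rad/s): [2.39, 2.39, 3.14, 3.14, 3.14, 3.14].

### API

Orientations are given as a unit quaternion [x, y, z, w].
In Python, from workcell import r gives the robot as it stands. The module is installed in compiled form; this text tells all that it offers.
- The arm moves only by the shell command python3 -m jog 'ROWS'. ROWS is JSON, a list of rows, each an object of numbers: "x", "y", "z": the shift along the tool's x, y, z in mm; "twist": the turn about the tool's z in degrees; "grip": the opening, from 0 (shut) to 1 (fully open). A call has exactly 10 rows; each row shifts and turns the commanded pose from where the row before left it, along the tool's axes as they then stand; what a row does not reach is not made up. A row lasts 1/12 s, in which the tool goes at most 41.7 mm and 7.16 degrees, less where a joint would pass 70% of its speed; a pose out of reach is approached as far as the arm can. A call with a gripper value outside its range is refused whole. The fingers move at their own pace and stop on an object; the grip force is fixed at half the most. Time passes only in rows, so rows that do not move let the fingers close, or fill a call up. It gives the time, the measured TCP pose, the force, the opening and the grip force at its end, in the units of the state.
- r.sense(): the state, without advancing time (a new reading comes with each control period).
- r.snapshot(name): name is "scene" or "side" or "wrist"; returns (picture, depth): 480x640x3 uint8, red, green, blue; 480x640 float32, m along the optical axis (not along the pixel's ray), 0 where there is no reading.
- r.get_calibration(name): a dict with "camera_matrix" (3x3 intrinsics, pixels), "dist" ([k1, k2, p1, p2, k3] as OpenCV has them; the pictures are not rectified), "R" (3x3) and "t" (3): a world point X has camera coordinates R X + t; the wrist camera has in their place "hand_eye" (4x4, takes a point from camera to tool coordinates, whose origin is the TCP and whose axes are the flange's). Camera axes: x right, y down, z forward; pixel columns grow to the right and rows downward; lengths in m; the calibration is good to about 2 mm. A picture is of the moment at which its call begins: read the wrist's pose just before it. get_calibration takes no time and is no camera call.
- r.hand_in(): hands the job in; it is judged then, once.
The state is a dict: "time": time; "joint_positions": joint angles; "qvel": joint speeds; "effort": joint torques, N m; "position": TCP position; "ee_rot": TCP orientation; "wrist_force": force on the tool from outside, world axes, zero at the start; "wrist_torque": the same for the moment, N m; "finger_gap": opening from 0.0 (shut) to 1.0 (fully open); "finger_force": force on a finger pad.
Only numpy, scipy, OpenCV 4.12 (cv2) and the standard library are available. Lean on these libraries where they do the work, as an engineer would, in place of code of your own. Each camera call takes 0.05 s, during which the arm holds its last target. There are 200 camera calls.

### The job

Reset the air valve of the glassware drying rack: by the upright handle on its wheel, turn the wheel clockwise until the valve is fully closed against its stop, then back it off exactly two full turns anticlockwise. Finish still gripping the handle, with the wheel at rest at that setting: do not let go at the end. Leave the glassware on the pegs, the bottle and the slide box where they are.

Things in the scene. Friction and masses are not known exactly. Their poses are not given: they have to be found in the camera images.
- valve_axis (a point): centre of the top of the valve wheel's hub, on the wheel's upright turning axis, 104 mm above the work surface. The wheel is a dark steel handwheel 100 mm across with three spokes and a level rim (top 102 mm up), on a fixed brass valve body. A 4 mm stub of spindle stands on the hub (top 108 mm up). A brass pipe runs from the valve to a block with drying pegs.
- handle_mid (a point): middle of the grip of the valve's handle, 133 mm above the work surface. The handle is an upright black round post 22 mm thick, 48 mm tall (105 to 153 mm up) on the wheel's rim, its axis 42 mm from the wheel's axis. It spins freely about its own upright axis, so a hand that keeps its direction can carry it round. The point goes round with the wheel.
- valve (a joint): turn of the wheel in rad: 0 = fully closed, on a hard stop; grows as it is opened, anticlockwise seen from above (2*pi per turn, upper stop at 4 turns). Clockwise closes. It starts about 0.45 to 1.3 turns open. Stiff spindle (0.14 N m, 3 to 4 N at the handle) that stays where it is left.
- station: fixed drying station on a steel plate 190 x 360 x 8 mm. Origin on the work surface under the wheel's axis; y runs from the valve along the pipe to the aluminium peg block (centre at y = 195 mm; glass on it reaches 140 mm up). At valve = 0 the handle lies on the +x side of the wheel's axis; at valve = v, at angle v anticlockwise from there.
- beaker: clear glass beaker, 54 mm across, 78 mm tall, upside down over a peg of the block; origin at the centre of its rim (lower end). To be left alone.
- tube: amber glass tube, 34 mm across, 88 mm tall, closed end up, upside down over a peg of the block; origin at the centre of its rim (lower end). To be left alone.
- wash_bottle: white plastic bottle, 60 mm across, 150 mm tall, standing on the bench on the other side of the valve from the pegs; origin at the centre of its underside. To be left alone.
- slide_box: grey slide box 85 mm by 100 mm, 30 mm tall, lying on the bench on the other side of the valve from the pegs; origin at the centre of its underside. To be left alone.

How it is judged:
By the outcome, as a careful person would: the job done as asked, in the order asked, and still so for the second after the job is handed in, while the arm keeps its last pose, push and grip.
It also fails if it takes over 64 s, if anything falls off the work surface, if the arm or the gripper's body presses on something with over 40 N, if the wrist force passes 120 N, or if a joint passes its speed limit or range.

## Working session

There is one attempt and no reset: what is moved stays moved. The work goes in short steps, Python scripts to look and compute and a shell command to move; the robot and the scene stay as the last step left them, time stands still between calls to the robot, and variables do not carry over. Pictures are saved under pics/ and viewed, at most 10 in all, crops included, and the job is handed in when it is done.

```bash
mkdir -p pics
python3 - <<'E'
from workcell import r
import cv2, numpy as np
s=r.sense(); print(s)
for n in("scene","side"):
    p,d=r.snapshot(n); cv2.imwrite(f"pics/{n}0.png",p[:,:,::-1]); np.save(f"pics/{n}0.npy",d)
    c=r.get_calibration(n); print(n,{k:np.round(v,4).tolist() for k,v in c.items()})
print(r.get_calibration("wrist"))
E
```

```text
{'time': 0.0, 'joint_positions': array([-1.36309633e+00,  3.59505687e-01,  1.51137881e+00,  1.00286698e-05,
        1.27248319e+00, -1.15111121e-01]), 'qvel': array([ 1.14350583e-03, -2.98430114e-03,  1.10299637e-03,  2.58341138e-03,
       -1.50084458e-04, -6.19284891e-05]), 'effort': array([-3.24645123e-03, -5.15377700e+01, -2.70727766e+01,  6.71709166e-02,
        3.46435443e-02, -1.31057673e-04]), 'position': array([ 0.19025904, -0.56868295,  0.40382929]), 'ee_rot': array([ 9.87002226e-01,  1.60704134e-01, -3.62861518e-05, -8.86791132e-04]), 'wrist_force': array([-0.5007765 , -0.48238996, -0.37885446]), 'wrist_torque': array([-0.01388397, -0.01585818,  0.01475543]), 'finger_force': 0.0, 'finger_gap': 1.0021741872307282}
scene {'camera_matrix': [[589.1047, 0.0, 324.6973], [0.0, 589.1047, 230.154], [0.0, 0.0, 1.0]], 'dist': [-0.0901, 0.0, 0.0, 0.0, 0.0], 'R': [[-0.3143, 0.9492, 0.0169], [0.5244, 0.1884, -0.8303], [-0.7913, -0.2521, -0.557]], 't': [0.1037, -0.2041, 1.6085]}
side {'camera_matrix': [[598.4449, 0.0, 320.6412], [0.0, 598.4449, 235.5789], [0.0, 0.0, 1.0]], 'dist': [-0.1302, 0.0, 0.0, 0.0, 0.0], 'R': [[0.9933, -0.1142, -0.0167], [-0.0829, -0.6053, -0.7917], [0.0803, 0.7878, -0.6107]], 't': [-0.5108, 0.1917, 1.0894]}
{'camera_matrix': array([[356.79268067,   0.        , 327.28725518],
       [  0.        , 356.79268067, 237.82436605],
       [  0.        ,   0.        ,   1.        ]]), 'dist': array([-0.06326282,  0.        ,  0.        ,  0.        ,  0.        ]), 'hand_eye': array([[-1.35073928e-04, -9.60723939e-01, -2.77505848e-01,
         7.77727826e-02],
       [ 9.99999976e-01, -1.77871594e-04,  1.29047995e-04,
        -8.91852586e-04],
       [-1.73339905e-04, -2.77505823e-01,  9.60723940e-01,
         2.00880486e-02],
       [ 0.00000000e+00,  0.00000000e+00,  0.00000000e+00,
         1.00000000e+00]])}
```

View pics/scene0.png

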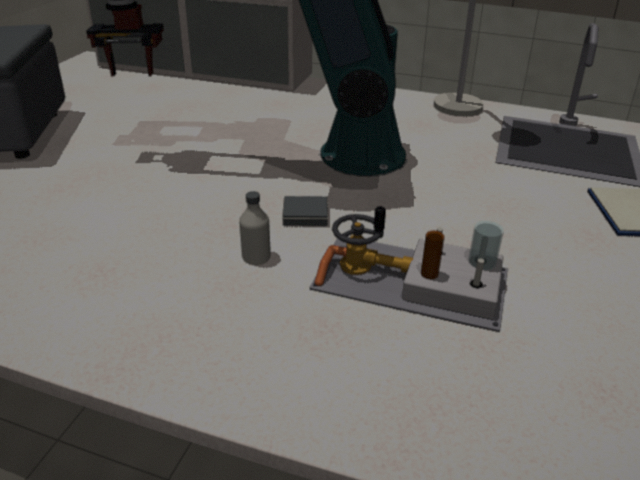

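View pics/side0.png

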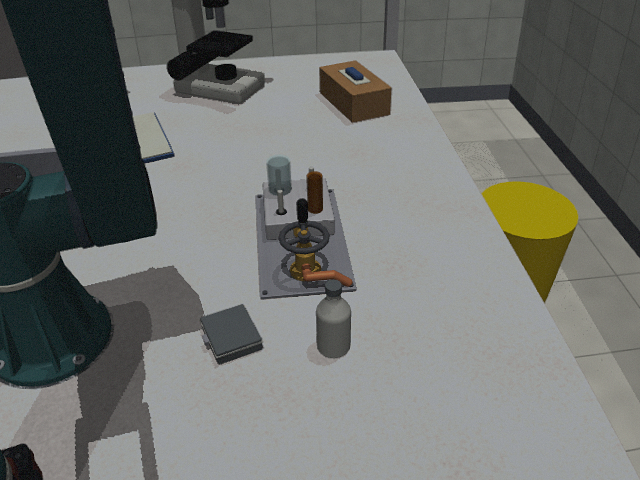

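The scene view shows the wheel at about (357,228) with its black handle at (380,220); the bottle is at (256,235), the slide box at (306,210), and the pegs on the right at (435-490,255). The side view shows the wheel at (304,237), the handle at (302,210) towards the pegs, the bottle at (333,325) and the box at (232,332).

```bash
cat > h.py <<'E'
import numpy as np, cv2
from workcell import r
from scipy.optimize import least_squares
def ray(n,px,z,c=None):
    c=c or r.get_calibration(n); R=np.array(c["R"]);t=np.array(c["t"])
    u=cv2.undistortPoints(np.array(px,float).reshape(-1,1,2),np.array(c["camera_matrix"]),np.array(c["dist"]))[:,0]
    d=np.c_[u,np.ones(len(u))]@R; o=-R.T@t
    return o+d*((z-o[2])/d[:,2])[:,None]
def cloud(n,d):
    c=r.get_calibration(n);R=np.array(c["R"]);t=np.array(c["t"])
    v,u=np.nonzero(d>0)
    w=cv2.undistortPoints(np.c_[u,v].astype(float).reshape(-1,1,2),np.array(c["camera_matrix"]),np.array(c["dist"]))[:,0]
    P=(np.c_[w,np.ones(len(w))]*d[v,u][:,None]-t)@R
    return P,u,v
def circ(P,R=None):
    f=lambda q:np.hypot(P[:,0]-q[0],P[:,1]-q[1])-(R or q[2])
    return least_squares(f,[*P[:,:2].mean(0),.045],loss="soft_l1",f_scale=.003).x
E
python3 - <<'E'
from h import *
win={"scene":(330,200,390,245),"side":(275,195,332,257)}
for n,(a,b,c_,d_) in win.items():
    d=np.load(f"pics/{n}0.npy"); im=cv2.imread(f"pics/{n}0.png").astype(int)
    P,u,v=cloud(n,d); col=im[v,u]
    w=(u>a)&(u<c_)&(v>b)&(v<d_)
    dark=(col.max(1)<90)&(col.max(1)-col.min(1)<25)
    rim=w&dark&(P[:,2]>.09)&(P[:,2]<.108)
    h=w&dark&(P[:,2]>.115)&(P[:,2]<.165)
    print(n,rim.sum(),"rim",circ(P[rim]),circ(P[rim],.046),"h",h.sum(),P[h].mean(0),P[h].min(0),P[h].max(0))
    bx=(P[:,2]>.02)&(P[:,2]<.2)&(P[:,0]>.3)&(P[:,0]<.9)&(abs(P[:,1])<.5)
print("handle top",ray("scene",[[380,209]],.153),ray("side",[[302,201]],.153))
print("wheel c",ray("scene",[[357,229]],.102),ray("side",[[304,237]],.102))
print("plate",ray("scene",[[313,290],[498,330],[507,268]],.004),ray("side",[[262,296],[354,287],[257,193]],.004))
print("bottle top",ray("scene",[[253,195]],.15),ray("side",[[333,286]],.15))
print("box",ray("scene",[[284,198],[328,198],[328,222],[284,222]],.03))
E
```

```text
scene 832 rim [0.49841789 0.11829038 0.04138403] [0.49644408 0.11966162 0.045     ] h 241 [0.50324637 0.16169487 0.13782448] [0.48884956 0.15021768 0.11508673] [0.51210663 0.1713404  0.15587751]
side 975 rim [0.49562893 0.1166026  0.04137256] [0.49573067 0.11798125 0.045     ] h 220 [0.49756753 0.15507566 0.13785379] [0.48683343 0.14748796 0.1150444 ] [0.50854951 0.17065281 0.15625835]
handle top [[0.49906303 0.1609522  0.153     ]] [[0.49868903 0.15925633 0.153     ]]
wheel c [[0.50322175 0.12045206 0.102     ]] [[0.49638844 0.11081171 0.102     ]]
plate [[0.59073381 0.06275832 0.004     ]
 [0.58721394 0.41032068 0.004     ]
 [0.39433457 0.41285115 0.004     ]] [[0.40583966 0.0606979  0.004     ]
 [0.58803898 0.06272053 0.004     ]
 [0.4072088  0.4272832  0.004     ]]
bottle top [[ 0.52762009 -0.08212054  0.15      ]] [[ 0.52698317 -0.08700522  0.15      ]]
box [[ 0.33111943 -0.09882905  0.03      ]
 [ 0.29660797 -0.00356548  0.03      ]
 [ 0.3930655   0.02787688  0.03      ]
 [ 0.42525111 -0.06152362  0.03      ]]
```

```bash
python3 -m jog '[{"twist":6.2},{"twist":6.2},{"twist":6.1},{"x":25,"y":-30},{"x":25,"y":-30},{"x":25,"y":-30},{"x":25,"y":-30},{"x":25,"y":-30},{"x":25,"y":-30},{"x":25,"y":-30}]'
```

```text
schema error: expected keys x, y, z, twist, grip
```

```bash
python3 -m jog '[{"x":0,"y":0,"z":0,"twist":6.2,"grip":1},{"x":0,"y":0,"z":0,"twist":6.2,"grip":1},{"x":0,"y":0,"z":0,"twist":6.1,"grip":1},{"x":25,"y":-30,"z":0,"twist":0,"grip":1},{"x":25,"y":-30,"z":0,"twist":0,"grip":1},{"x":25,"y":-30,"z":0,"twist":0,"grip":1},{"x":25,"y":-30,"z":0,"twist":0,"grip":1},{"x":25,"y":-30,"z":0,"twist":0,"grip":1},{"x":25,"y":-30,"z":0,"twist":0,"grip":1},{"x":25,"y":-30,"z":0,"twist":0,"grip":1}]'
```

```text
time: 0.93
position: [0.366, -0.3573, 0.4044]
ee_rot: [1.0, -0.0, -0.0, -0.0]
wrist_force: [1.2, -0.1, 0.5]
finger_gap: 0.999
finger_force: 0.0
```

```bash
python3 -m jog '[{"x":12,"y":-35,"z":0,"twist":0,"grip":1},{"x":12,"y":-35,"z":0,"twist":0,"grip":1},{"x":12,"y":-35,"z":0,"twist":0,"grip":1},{"x":12,"y":-35,"z":0,"twist":0,"grip":1},{"x":12,"y":-35,"z":0,"twist":0,"grip":1},{"x":12,"y":-35,"z":0,"twist":0,"grip":1},{"x":12,"y":-35,"z":0,"twist":0,"grip":1},{"x":12,"y":-35,"z":0,"twist":0,"grip":1},{"x":12,"y":-35,"z":0,"twist":0,"grip":1},{"x":12,"y":-35,"z":0,"twist":0,"grip":1}]'
python3 -m jog '[{"x":7,"y":-34,"z":0,"twist":0,"grip":1},{"x":7,"y":-34,"z":0,"twist":0,"grip":1},{"x":0,"y":-34,"z":0,"twist":0,"grip":1},{"x":0,"y":-34,"z":0,"twist":0,"grip":1},{"x":0,"y":-34,"z":0,"twist":0,"grip":1},{"x":0,"y":0,"z":0,"twist":0,"grip":1},{"x":0,"y":0,"z":0,"twist":0,"grip":1},{"x":0,"y":0,"z":0,"twist":0,"grip":1},{"x":0,"y":0,"z":0,"twist":0,"grip":1},{"x":0,"y":0,"z":0,"twist":0,"grip":1}]'
python3 - <<'E'
from h import *
s=r.sense(); p,d=r.snapshot("wrist")
cv2.imwrite("pics/w1.png",p[:,:,::-1]); np.save("pics/w1.npy",d); np.savez("pics/w1s.npz",p=s["position"],q=s["ee_rot"])
print(s["position"],s["ee_rot"],s["joint_positions"])
E
```

```text
time: 1.77
position: [0.4854, -0.0071, 0.4045]
ee_rot: [1.0, -0.0, -0.0, -0.0]
wrist_force: [0.3, -0.4, 0.3]
finger_gap: 1.001
finger_force: 0.0
time: 2.6
position: [0.4994, 0.1598, 0.4046]
ee_rot: [1.0, -0.001, -0.0, 0.0]
wrist_force: [0.6, 0.1, -0.2]
finger_gap: 0.999
finger_force: 0.0
[0.49941977 0.15976344 0.40460172] [ 9.99999576e-01 -8.96520894e-04 -1.69083251e-04  1.26550711e-04] [ 1.77901451e-01  2.50369059e-01  1.67184519e+00 -2.01194411e-04
  1.21975620e+00  1.75056004e+00]
```

View pics/w1.png

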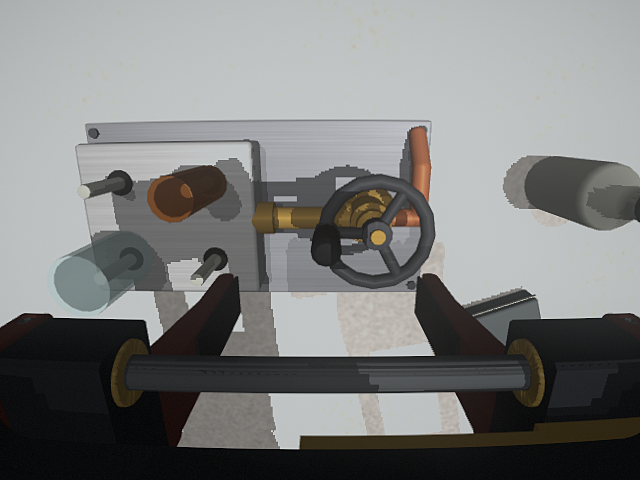

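The wrist view shows the hub stub at about (378,237), the rim as a circle of radius ~55 px round it, the handle top at about (325,246), and the plate's far edge from (87,123) to (431,121). The bottle and the box are well to the right.

```bash
cat >> h.py <<'E'
from scipy.spatial.transform import Rotation as Ro
def wcal(p,q):
    c=r.get_calibration("wrist"); H=np.array(c["hand_eye"]); T=np.eye(4)
    T[:3,:3]=Ro.from_quat(q).as_matrix(); T[:3,3]=p; W=np.linalg.inv(T@H)
    return dict(c,R=W[:3,:3],t=W[:3,3])
E
python3 - <<'E'
from h import *
z=np.load("pics/w1s.npz"); c=wcal(z["p"],z["q"]); im=cv2.imread("pics/w1.png"); hsv=cv2.cvtColor(im,cv2.COLOR_BGR2HSV)
# stub: brass blob
m=cv2.inRange(hsv,(12,90,60),(35,255,255)); m[:, :366]=0; m[:, 392:]=0; m[:226]=0; m[249:]=0
M=cv2.moments(m,True); st=(M["m10"]/M["m00"],M["m01"]/M["m00"]); print("stub",st,M["m00"],ray("wrist",[st],.108,c))
# wheel: dark mask, outer edge
g=im.max(2); dk=((g<85)&(im.max(2).astype(int)-im.min(2)<22)).astype(np.uint8); dk[:170]=0; dk[290:]=0; dk[:,:305]=0; dk[:,440:]=0
n,l,s_,ce=cv2.connectedComponentsWithStats(dk); k=1+np.argmax(s_[1:,4]); 
ct=max(cv2.findContours((l==k).astype(np.uint8),0,1)[0],key=cv2.contourArea)[:,0].astype(float)
P=ray("wrist",ct,.098,c); P=P[(ct[:,0]>350)]
print("rim outer",circ(P))
bl=(g<38).astype(np.uint8); bl[:210]=0; bl[275:]=0; bl[:,:300]=0; bl[:,350:]=0
n,l,s_,ce=cv2.connectedComponentsWithStats(bl); k=1+np.argmax(s_[1:,4]); print("handle",s_[k],ce[k])
x0,y0,w,h,_=s_[k]; r_=[(x0+w/2,y0+h-w/2),(x0+w/2,y0+w/2)]; print(r_, ray("wrist",[r_[0]],.153,c),ray("wrist",[r_[1]],.153,c))
print("plate",ray("wrist",[[87,123],[431,121],[78,145],[258,142]],.008,c))
cv2.imwrite("pics/crop.png",cv2.resize(im[160:300,280:450],None,fx=4,fy=4,interpolation=cv2.INTER_NEAREST))
E
```

```text
stub (377.83769633507853, 236.7801047120419) 191.0 [[0.49766107 0.12024758 0.108     ]]
rim outer [0.49810733 0.12065454 0.04921571]
handle [311 223  36  45 770] [327.05584416 241.22337662]
[(np.float64(329.0), np.float64(250.0)), (np.float64(329.0), np.float64(241.0))] [[0.5012301 0.159879  0.153    ]] [[0.50763792 0.15987527 0.153     ]]
plate [[0.59288009 0.41099156 0.008     ]
 [0.59117379 0.0555721  0.008     ]
 [0.57078538 0.42483952 0.008     ]
 [0.5704261  0.23196784 0.008     ]]
```

View pics/crop.png

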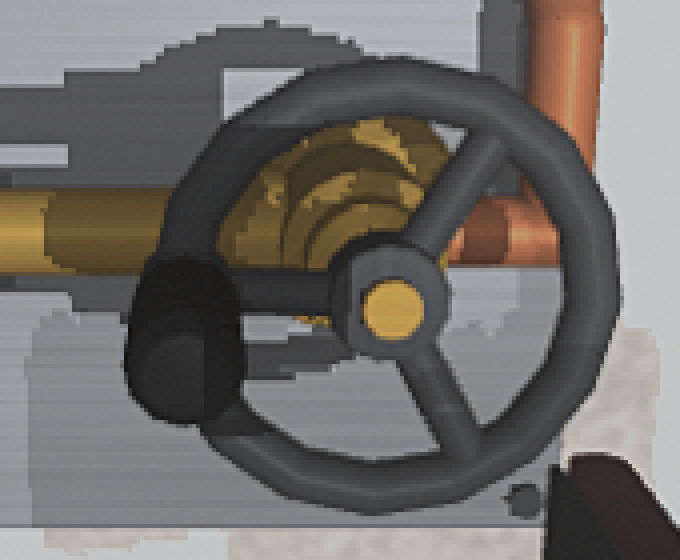

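Axis ≈ (0.498, 0.1203) and handle ≈ (0.5003, 0.1623), so the radius is 42 mm as given and v ≈ 1 turn + 87°. Next I descend and grip.

```bash
python3 -m jog '[{"x":1,"y":-2.5,"z":15,"twist":0,"grip":1},{"x":0,"y":0,"z":20,"twist":0,"grip":1},{"x":0,"y":0,"z":20,"twist":0,"grip":1},{"x":0,"y":0,"z":20,"twist":0,"grip":1},{"x":0,"y":0,"z":18,"twist":0,"grip":1},{"x":0,"y":0,"z":13,"twist":0,"grip":1},{"x":0,"y":0,"z":0,"twist":0,"grip":0.6},{"x":0,"y":0,"z":0,"twist":0,"grip":0.4},{"x":0,"y":0,"z":0,"twist":0,"grip":0.3},{"x":0,"y":0,"z":0,"twist":0,"grip":0.27}]'
python3 -m jog '[{"x":0,"y":0,"z":0,"twist":0,"grip":0.2},{"x":0,"y":0,"z":0,"twist":0,"grip":0.1},{"x":0,"y":0,"z":0,"twist":0,"grip":0},{"x":0,"y":0,"z":0,"twist":0,"grip":0},{"x":0,"y":0,"z":0,"twist":0,"grip":0},{"x":0,"y":0,"z":0,"twist":0,"grip":0},{"x":0,"y":0,"z":0,"twist":0,"grip":0},{"x":0,"y":0,"z":0,"twist":0,"grip":0},{"x":0,"y":0,"z":0,"twist":0,"grip":0},{"x":0,"y":0,"z":0,"twist":0,"grip":0}]'
python3 - <<'E'
from h import *
s=r.sense();print(s["position"],s["wrist_force"],s["wrist_torque"],s["finger_gap"],s["finger_force"])
p,d=r.snapshot("wrist"); im=p[:,:,::-1]; cv2.imwrite("pics/w2.png",im)
E
```

```text
time: 3.48
position: [0.501, 0.1633, 0.2998]
ee_rot: [1.0, -0.0, 0.001, -0.0]
wrist_force: [-0.4, 0.3, 0.5]
finger_gap: 0.739
finger_force: 0.0
time: 4.32
position: [0.5003, 0.1618, 0.2987]
ee_rot: [1.0, 0.001, -0.0, 0.002]
wrist_force: [-1.3, -9.8, 3.4]
finger_gap: 0.244
finger_force: 30.0
[0.50028092 0.1618247  0.29873958] [-1.29791756 -9.83060561  3.42546286] [-1.69626515  0.10428009  0.00219386] 0.24350771254925346 30.000708290947387
```

View pics/w2.png

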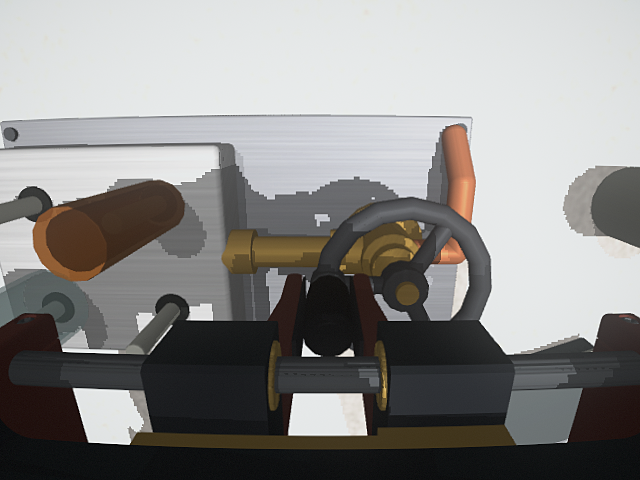

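The wrist view shows the fingers closed round the black handle at (328,315), with the hub at (408,291); opening 21.5 mm at 30 N, so the grip is good. I turn clockwise in 12° steps of 8.78 mm chord at 42 mm radius, stopping after the first quarter to check.

```bash
python3 -m jog '[{"x":2.2,"y":1.2,"z":0,"twist":0,"grip":0},{"x":8.59,"y":1.83,"z":0,"twist":0,"grip":0},{"x":8.02,"y":3.57,"z":0,"twist":0,"grip":0},{"x":7.1,"y":5.16,"z":0,"twist":0,"grip":0},{"x":5.87,"y":6.52,"z":0,"twist":0,"grip":0},{"x":4.39,"y":7.6,"z":0,"twist":0,"grip":0},{"x":2.71,"y":8.35,"z":0,"twist":0,"grip":0},{"x":0.92,"y":8.73,"z":0,"twist":0,"grip":0},{"x":0,"y":0,"z":0,"twist":0,"grip":0},{"x":0,"y":0,"z":0,"twist":0,"grip":0}]'
```

```text
time: 5.2
position: [0.5406, 0.1192, 0.2988]
ee_rot: [1.0, -0.0, 0.001, 0.001]
wrist_force: [0.7, -3.5, 1.1]
finger_gap: 0.243
finger_force: 30.0
```

```bash
python3 -m jog '[{"x":-0.92,"y":8.73,"z":0,"twist":0,"grip":0},{"x":-2.71,"y":8.35,"z":0,"twist":0,"grip":0},{"x":-4.39,"y":7.6,"z":0,"twist":0,"grip":0},{"x":-5.87,"y":6.52,"z":0,"twist":0,"grip":0},{"x":-7.1,"y":5.16,"z":0,"twist":0,"grip":0},{"x":-8.02,"y":3.57,"z":0,"twist":0,"grip":0},{"x":-8.59,"y":1.83,"z":0,"twist":0,"grip":0},{"x":-8.78,"y":0,"z":0,"twist":0,"grip":0},{"x":-8.59,"y":-1.83,"z":0,"twist":0,"grip":0},{"x":-8.02,"y":-3.57,"z":0,"twist":0,"grip":0}]'
```

```text
time: 6.03
position: [0.4775, 0.0828, 0.2988]
ee_rot: [1.0, 0.0, 0.001, 0.001]
wrist_force: [3.4, -2.0, -2.1]
finger_gap: 0.243
finger_force: 30.0
```

```bash
python3 -m jog '[{"x":-7.1,"y":-5.16,"z":0,"twist":0,"grip":0},{"x":-5.87,"y":-6.52,"z":0,"twist":0,"grip":0},{"x":-4.39,"y":-7.6,"z":0,"twist":0,"grip":0},{"x":-2.71,"y":-8.35,"z":0,"twist":0,"grip":0},{"x":-0.92,"y":-8.73,"z":0,"twist":0,"grip":0},{"x":0.92,"y":-8.73,"z":0,"twist":0,"grip":0},{"x":2.71,"y":-8.35,"z":0,"twist":0,"grip":0},{"x":4.39,"y":-7.6,"z":0,"twist":0,"grip":0},{"x":5.87,"y":-6.52,"z":0,"twist":0,"grip":0},{"x":7.1,"y":-5.16,"z":0,"twist":0,"grip":0}]'
```

```text
time: 6.87
position: [0.4776, 0.1563, 0.2987]
ee_rot: [1.0, 0.001, 0.0, 0.002]
wrist_force: [3.5, -15.5, 2.5]
finger_gap: 0.243
finger_force: 30.0
```

```bash
python3 -m jog '[{"x":8.02,"y":-3.57,"z":0,"twist":0,"grip":0},{"x":8.59,"y":-1.83,"z":0,"twist":0,"grip":0},{"x":8.78,"y":0,"z":0,"twist":0,"grip":0},{"x":8.59,"y":1.83,"z":0,"twist":0,"grip":0},{"x":8.02,"y":3.57,"z":0,"twist":0,"grip":0},{"x":7.1,"y":5.16,"z":0,"twist":0,"grip":0},{"x":5.87,"y":6.52,"z":0,"twist":0,"grip":0},{"x":0,"y":0,"z":0,"twist":0,"grip":0},{"x":0,"y":0,"z":0,"twist":0,"grip":0},{"x":0,"y":0,"z":0,"twist":0,"grip":0}]'
```

```text
time: 7.7
position: [0.5316, 0.1455, 0.2988]
ee_rot: [1.0, 0.0, -0.001, 0.0]
wrist_force: [0.1, -3.0, 4.8]
finger_gap: 0.241
finger_force: 30.0
```

```bash
python3 -m jog '[{"x":2.3,"y":3.7,"z":0,"twist":0,"grip":0},{"x":2.1,"y":3.9,"z":0,"twist":0,"grip":0},{"x":1.55,"y":4.1,"z":0,"twist":0,"grip":0},{"x":1.15,"y":4.25,"z":0,"twist":0,"grip":0},{"x":0.7,"y":4.35,"z":0,"twist":0,"grip":0},{"x":0.2,"y":4.4,"z":0,"twist":0,"grip":0},{"x":0,"y":1,"z":0,"twist":0,"grip":0},{"x":0,"y":0,"z":0,"twist":0,"grip":0},{"x":0,"y":0,"z":0,"twist":0,"grip":0},{"x":0,"y":0,"z":0,"twist":0,"grip":0}]'
```

```text
time: 8.53
position: [0.5406, 0.1191, 0.2988]
ee_rot: [1.0, 0.0, 0.001, 0.0]
wrist_force: [2.7, -1.0, 2.6]
finger_gap: 0.245
finger_force: 30.0
```

```bash
python3 -m jog '[{"x":0,"y":1,"z":0,"twist":0,"grip":0},{"x":0,"y":1,"z":0,"twist":0,"grip":0},{"x":0,"y":0,"z":0,"twist":0,"grip":0},{"x":0,"y":0,"z":0,"twist":0,"grip":0},{"x":0,"y":0,"z":0,"twist":0,"grip":0},{"x":0,"y":0,"z":0,"twist":0,"grip":0},{"x":0,"y":0,"z":0,"twist":0,"grip":0},{"x":0,"y":0,"z":0,"twist":0,"grip":0},{"x":0,"y":0,"z":0,"twist":0,"grip":0},{"x":0,"y":0,"z":0,"twist":0,"grip":0}]'
python3 -c "
from workcell import r;s=r.sense();print(s['position'],s['wrist_force'],s['ee_rot'])"
```

```text
time: 9.37
position: [0.5405, 0.1183, 0.2988]
ee_rot: [1.0, -0.0, 0.001, -0.001]
wrist_force: [2.8, 5.9, 1.6]
finger_gap: 0.245
finger_force: 30.0
[0.54052524 0.11826979 0.29880501] [2.79949684 5.85815635 1.5849598 ] [ 9.99999358e-01 -1.79611532e-04  6.03380392e-04 -9.41934762e-04]
```

```bash
python3 -m jog '[{"x":0,"y":1,"z":0,"twist":0,"grip":0},{"x":0,"y":1,"z":0,"twist":0,"grip":0},{"x":0,"y":1,"z":0,"twist":0,"grip":0},{"x":0,"y":0,"z":0,"twist":0,"grip":0},{"x":0,"y":0,"z":0,"twist":0,"grip":0},{"x":0,"y":0,"z":0,"twist":0,"grip":0},{"x":0,"y":0,"z":0,"twist":0,"grip":0},{"x":0,"y":0,"z":0,"twist":0,"grip":0},{"x":0,"y":0,"z":0,"twist":0,"grip":0},{"x":0,"y":0,"z":0,"twist":0,"grip":0}]'
python3 -c "
from workcell import r;s=r.sense();print(s['position'],s['wrist_force'],s['ee_rot'],s['wrist_torque'])"
```

```text
time: 10.2
position: [0.5405, 0.1172, 0.2988]
ee_rot: [1.0, -0.001, 0.001, -0.003]
wrist_force: [3.4, 17.1, 1.5]
finger_gap: 0.244
finger_force: 30.0
[0.54050724 0.11718498 0.29884243] [ 3.43628282 17.09590192  1.46681242] [ 9.99994350e-01 -7.12480656e-04  7.69276693e-04 -3.19396745e-03] [ 2.78009437 -0.51634687 -0.01193098]
```

17 N against 3–4 N of friction, with hardly any motion: the wheel is on its stop. I relax the push and note the unloaded reference position.

```bash
python3 -m jog '[{"x":0,"y":-2,"z":0,"twist":0,"grip":0},{"x":0,"y":-2,"z":0,"twist":0,"grip":0},{"x":0,"y":0,"z":0,"twist":0,"grip":0},{"x":0,"y":0,"z":0,"twist":0,"grip":0},{"x":0,"y":0,"z":0,"twist":0,"grip":0},{"x":0,"y":0,"z":0,"twist":0,"grip":0},{"x":0,"y":0,"z":0,"twist":0,"grip":0},{"x":0,"y":0,"z":0,"twist":0,"grip":0},{"x":0,"y":0,"z":0,"twist":0,"grip":0},{"x":0,"y":0,"z":0,"twist":0,"grip":0}]'
cat > g.py <<'E'
from h import *
s=r.sense(); g=s["position"]+Ro.from_quat(s["ee_rot"]).apply([0,0,.163]); print("grasp",np.round(g*1000,2),"F",np.round(s["wrist_force"],1),"T",np.round(s["wrist_torque"],2),s["time"])
E
python3 g.py
```

```text
time: 11.03
position: [0.5406, 0.1185, 0.2988]
ee_rot: [1.0, -0.0, 0.001, -0.0]
wrist_force: [4.0, 3.4, 1.3]
finger_gap: 0.24
finger_force: 30.0
grasp [540.74 118.64 135.85] F [4.  3.4 1.3] T [ 0.62 -0.66 -0.09] 11.0333
```

```bash
python3 -m jog '[{"x":-0.92,"y":-9.93,"z":0,"twist":0,"grip":0},{"x":-2.71,"y":-8.35,"z":0,"twist":0,"grip":0},{"x":-4.39,"y":-7.6,"z":0,"twist":0,"grip":0},{"x":-5.87,"y":-6.52,"z":0,"twist":0,"grip":0},{"x":-7.1,"y":-5.16,"z":0,"twist":0,"grip":0},{"x":-8.02,"y":-3.57,"z":0,"twist":0,"grip":0},{"x":-8.59,"y":-1.83,"z":0,"twist":0,"grip":0},{"x":-8.78,"y":0,"z":0,"twist":0,"grip":0},{"x":-8.59,"y":1.83,"z":0,"twist":0,"grip":0},{"x":-8.02,"y":3.57,"z":0,"twist":0,"grip":0}]'; python3 g.py
python3 -m jog '[{"x":-7.1,"y":5.16,"z":0,"twist":0,"grip":0},{"x":-5.87,"y":6.52,"z":0,"twist":0,"grip":0},{"x":-4.39,"y":7.6,"z":0,"twist":0,"grip":0},{"x":-2.71,"y":8.35,"z":0,"twist":0,"grip":0},{"x":-0.92,"y":8.73,"z":0,"twist":0,"grip":0},{"x":0.92,"y":8.73,"z":0,"twist":0,"grip":0},{"x":2.71,"y":8.35,"z":0,"twist":0,"grip":0},{"x":4.39,"y":7.6,"z":0,"twist":0,"grip":0},{"x":5.87,"y":6.52,"z":0,"twist":0,"grip":0},{"x":7.1,"y":5.16,"z":0,"twist":0,"grip":0}]'; python3 g.py
```

```text
time: 11.87
position: [0.4771, 0.1555, 0.2988]
ee_rot: [1.0, 0.0, 0.001, 0.001]
wrist_force: [8.8, -6.1, -1.3]
finger_gap: 0.241
finger_force: 30.0
grasp [477.41 155.29 135.81] F [ 8.8 -6.1 -1.3] T [-1.07 -1.5   0.05] 11.8667
time: 12.7
position: [0.4754, 0.0839, 0.2987]
ee_rot: [1.0, -0.001, -0.002, -0.001]
wrist_force: [-1.6, 4.9, 9.3]
finger_gap: 0.243
finger_force: 30.0
grasp [474.77  84.27 135.67] F [-1.6  4.9  9.3] T [ 0.98  0.3  -0.01] 12.7
```

```bash
python3 -m jog '[{"x":8.02,"y":3.57,"z":0,"twist":0,"grip":0},{"x":8.59,"y":1.83,"z":0,"twist":0,"grip":0},{"x":8.78,"y":0,"z":0,"twist":0,"grip":0},{"x":8.59,"y":-1.83,"z":0,"twist":0,"grip":0},{"x":8.02,"y":-3.57,"z":0,"twist":0,"grip":0},{"x":7.1,"y":-5.16,"z":0,"twist":0,"grip":0},{"x":5.87,"y":-6.52,"z":0,"twist":0,"grip":0},{"x":4.39,"y":-7.6,"z":0,"twist":0,"grip":0},{"x":2.71,"y":-8.35,"z":0,"twist":0,"grip":0},{"x":0.92,"y":-8.73,"z":0,"twist":0,"grip":0}]'; python3 g.py
```

```text
time: 13.53
position: [0.5405, 0.1191, 0.2988]
ee_rot: [1.0, -0.0, 0.001, 0.001]
wrist_force: [3.6, -5.6, 2.6]
finger_gap: 0.242
finger_force: 30.0
grasp [540.72 118.76 135.8 ] F [ 3.6 -5.6  2.6] T [-0.72 -0.61  0.03] 13.5333
```

One full turn anticlockwise is done, with the grasp back at y = 118.8 mm. I start the second turn, slowing near its end.

```bash
python3 -m jog '[{"x":-0.92,"y":-8.73,"z":0,"twist":0,"grip":0},{"x":-2.71,"y":-8.35,"z":0,"twist":0,"grip":0},{"x":-4.39,"y":-7.6,"z":0,"twist":0,"grip":0},{"x":-5.87,"y":-6.52,"z":0,"twist":0,"grip":0},{"x":-7.1,"y":-5.16,"z":0,"twist":0,"grip":0},{"x":-8.02,"y":-3.57,"z":0,"twist":0,"grip":0},{"x":-8.59,"y":-1.83,"z":0,"twist":0,"grip":0},{"x":-8.78,"y":0,"z":0,"twist":0,"grip":0},{"x":-8.59,"y":1.83,"z":0,"twist":0,"grip":0},{"x":-8.02,"y":3.57,"z":0,"twist":0,"grip":0}]'; python3 g.py
python3 -m jog '[{"x":-7.1,"y":5.16,"z":0,"twist":0,"grip":0},{"x":-5.87,"y":6.52,"z":0,"twist":0,"grip":0},{"x":-4.39,"y":7.6,"z":0,"twist":0,"grip":0},{"x":-2.71,"y":8.35,"z":0,"twist":0,"grip":0},{"x":-0.92,"y":8.73,"z":0,"twist":0,"grip":0},{"x":0.92,"y":8.73,"z":0,"twist":0,"grip":0},{"x":2.71,"y":8.35,"z":0,"twist":0,"grip":0},{"x":4.39,"y":7.6,"z":0,"twist":0,"grip":0},{"x":5.87,"y":6.52,"z":0,"twist":0,"grip":0},{"x":7.1,"y":5.16,"z":0,"twist":0,"grip":0}]'; python3 g.py
```

```text
time: 14.37
position: [0.4769, 0.1556, 0.2988]
ee_rot: [1.0, 0.001, 0.001, 0.001]
wrist_force: [9.6, -7.7, -2.1]
finger_gap: 0.247
finger_force: 30.0
grasp [477.32 155.29 135.81] F [ 9.6 -7.7 -2.1] T [-1.29 -1.68 -0.01] 14.3667
time: 15.2
position: [0.4751, 0.0841, 0.2987]
ee_rot: [1.0, -0.001, -0.002, -0.001]
wrist_force: [-2.2, 5.0, 10.6]
finger_gap: 0.246
finger_force: 30.0
grasp [474.42  84.53 135.67] F [-2.2  5.  10.6] T [0.87 0.37 0.01] 15.2
```

```bash
python3 -m jog '[{"x":8.02,"y":3.57,"z":0,"twist":0,"grip":0},{"x":8.59,"y":1.83,"z":0,"twist":0,"grip":0},{"x":8.78,"y":0,"z":0,"twist":0,"grip":0},{"x":8.59,"y":-1.83,"z":0,"twist":0,"grip":0},{"x":8.02,"y":-3.57,"z":0,"twist":0,"grip":0},{"x":7.1,"y":-5.16,"z":0,"twist":0,"grip":0},{"x":5.87,"y":-6.52,"z":0,"twist":0,"grip":0},{"x":4.39,"y":-7.6,"z":0,"twist":0,"grip":0},{"x":0,"y":0,"z":0,"twist":0,"grip":0},{"x":0,"y":0,"z":0,"twist":0,"grip":0}]'; python3 g.py
python3 -m jog '[{"x":1.5,"y":-4.1,"z":0,"twist":0,"grip":0},{"x":1.2,"y":-4.25,"z":0,"twist":0,"grip":0},{"x":0.7,"y":-4.35,"z":0,"twist":0,"grip":0},{"x":0.2,"y":-3.3,"z":0,"twist":0,"grip":0},{"x":0,"y":0,"z":0,"twist":0,"grip":0},{"x":0,"y":0,"z":0,"twist":0,"grip":0},{"x":0,"y":0,"z":0,"twist":0,"grip":0},{"x":0,"y":0,"z":0,"twist":0,"grip":0},{"x":0,"y":0,"z":0,"twist":0,"grip":0},{"x":0,"y":0,"z":0,"twist":0,"grip":0}]'; python3 g.py
```

```text
time: 16.03
position: [0.537, 0.1029, 0.2988]
ee_rot: [1.0, 0.0, 0.001, -0.0]
wrist_force: [7.3, -2.4, -0.3]
finger_gap: 0.245
finger_force: 30.0
grasp [537.42 102.88 135.84] F [ 7.3 -2.4 -0.3] T [-0.39 -1.17  0.01] 16.0333
time: 16.87
position: [0.5403, 0.1189, 0.2989]
ee_rot: [1.0, -0.0, 0.001, -0.0]
wrist_force: [6.5, -1.1, 0.3]
finger_gap: 0.24
finger_force: 30.0
grasp [540.63 118.97 135.85] F [ 6.5 -1.1  0.3] T [-0.13 -1.09  0.01] 16.8667
```

```bash
python3 - <<'E'
from h import *
p,_=r.snapshot("side"); cv2.imwrite("pics/side1.png",p[:,:,::-1])
E
python3 g.py
```

```text
grasp [540.61 118.97 135.83] F [ 6.6 -0.7 -0.8] T [-0.15 -1.05  0.01] 16.9167
```

View pics/side1.png

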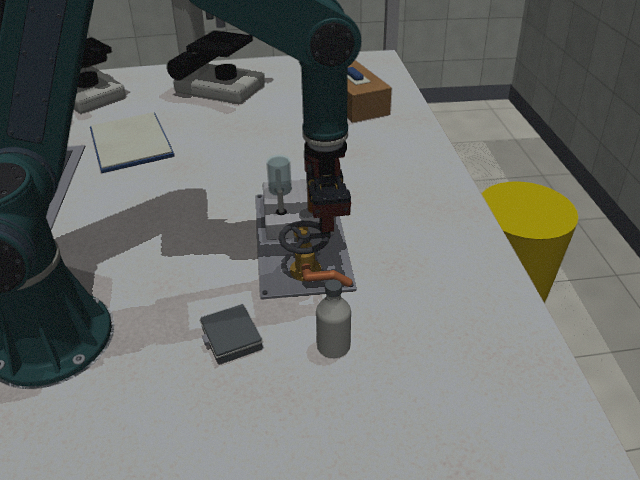

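The side view shows the gripper still on the handle at (327,220), on the +x side of the wheel. The beaker (279,175), bottle (333,325) and box (232,332) are where they were.

```bash
python3 -c "
from workcell import r;print(r.hand_in())"
```

```text
the job is handed in; nothing more can be done
None
```

I closed the valve clockwise onto its stop (17 N push with almost no movement), backed it off two full turns to within about 0.3° by the arm's own readings, and handed in at about 17 s with the handle still gripped; beaker, bottle and slide box looked unmoved in the last picture, and the tube was hidden behind the gripper.

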